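# Close the process vessels with their metal lids

### The arm

A 6-joint arm with a two-finger parallel gripper is mounted at the origin on the work surface. World frame = base frame: x ahead of the robot, y to its left, z up, the work surface at z = 0. Lengths are in m, angles in rad, forces in N, time in s.
With the tool pointing down it reaches from about 0.3 to 0.875 m from the base axis. Payload 6.4 kg.
Tool frame: the origin (TCP) lies at the very end of the fingers, on their centre line; the grasp point (between the pads) lies 19 mm behind it; z points along the fingers, y is the line along which they close (so a half turn about z gives the same grasp; the last joint's range is limited). The gripper opens to 88 mm and grips with 3 to 60 N. Pads are 18 mm wide; open, the fingers measure 123 mm over their backs; the gripper's body (75 mm by 187 mm) begins 45 mm behind the grasp point.
Start: joints at [1.002, 0.181, 1.607, -0, 1.354, -0.206], TCP at [0.204, 0.538, 0.239] pointing down, gripper open.
Joint ranges: [-2.99, 2.99], [-0.89, 2.07], [0.3, 2.58], [-1.14, 4.28], [0, 2.63], [-3.12, 3.12]. Speed limits (rad/s): [2.57, 2.57, 3.01, 3.14, 3.14, 3.14].

### API

Orientations are given as a unit quaternion [w, x, y, z].
In Python, from cell import arm, optics gives the robot as it stands.
- The arm moves only by the tool servo_tool, never from a script. Its argument "series" is a list of rows, each a list of 5 numbers: the opening, from 0 (shut) to 1 (fully open), then the shift along the tool's x, y, z in units of 25 mm (1.0 is 25 mm), then the turn about the tool's z in units of 8 degrees (1.0 is 8 degrees). A call has 1 to 12 rows; each row shifts and turns the commanded pose from where the row before left it, along the tool's axes as they then stand; what a row does not reach is not made up. A row lasts 1/8 s, in which the tool goes at most 62.5 mm and 10.7 degrees, less where a joint would pass 70% of its speed; a pose out of reach is approached as far as the arm can. A call is refused whole if a number of a shift passes 1 or a number of a turn 1, either way. A call with a gripper value outside its range is refused whole. The fingers move at their own pace and stop on an object; the grip force is fixed at half the most. Time passes only in rows, so rows that do not move let the fingers close. It gives the time, the measured TCP pose, the force, the opening and the grip force at its end, in the units of the state.
- arm.state(): the state, without advancing time (a new reading comes with each control period).
- optics.grab_frame(name): name is "scene" or "top" or "wrist"; returns (picture, depth): 420x560x3 uint8, blue, green, red; 420x560 float32, m along the optical axis (not along the pixel's ray), 0 where there is no reading.
- optics.camera_params(name): a dict with "camera_matrix" (3x3 intrinsics, pixels), "k1" (the pictures are not rectified: a ray, as slopes to the right and down, at radius r is drawn at 1 + k1 r^2 times it, then the intrinsics apply), "extrinsics" (4x4, takes a point from world to camera coordinates). Camera axes: x right, y down, z forward; pixel columns grow to the right and rows downward; lengths in m; the calibration is good to about 2 mm. A picture is of the moment at which its call begins: read the wrist's pose just before it. camera_params takes no time and is no camera call; for the wrist camera it gives the pose at the moment of the call.
- arm.hand_in(): hands the job in; it is judged then, once.
The state is a dict: "clock": time; "joint_pos": joint angles; "qvel": joint speeds; "effort": joint torques, N m; "position": TCP position; "tcp_rot": TCP orientation; "force": force on the tool from outside, world axes, zero at the start; "moment": the same for the moment, N m; "grip_width": finger opening in m; "grasp_force": force on a finger pad.
Only numpy, scipy, OpenCV 4.12 (cv2) and the standard library are available. Lean on these libraries where they do the work, as an engineer would, in place of code of your own. Each camera call takes 0.05 s, during which the arm holds its last target. There are 200 camera calls.

### The job

The three open steel vessels must be covered before dust gets in. Put the silver metal lid that fits on each one, starting with the wide vessel, then the medium one, then the narrow one; set every lid down gently (do not drop it) so that it sits level with its flange flat on the rim, and let go. Leave the yellow plastic dust covers, the bottle and the wrench where they are.

Things in the scene. Friction and masses are not known exactly. Their poses are not given: they have to be found in the camera images.
- vessel_wide: The wide open steel vessel, upright, fixed. Round: jacket 120 mm across with two small hose ports, neck 96 mm across, mouth 80 mm across, 36 mm deep, dark floor. Flat rim 8 mm wide, 90 mm above the origin. Origin: centre of its underside, on the table; z up. Takes the large metal lid, whose origin, once seated, is 14 mm below the rim (76 mm above this origin).
- vessel_medium: The medium open steel vessel, upright, fixed. Round: jacket 102 mm across with two small hose ports, neck 78 mm across, mouth 62 mm across, 36 mm deep, dark floor. Flat rim 8 mm wide, 100 mm above the origin. Origin: centre of its underside, on the table; z up. Takes the middle metal lid, whose origin, once seated, is 14 mm below the rim (86 mm above this origin).
- vessel_narrow: The narrow open steel vessel, upright, fixed. Round: jacket 84 mm across with two small hose ports, neck 60 mm across, mouth 44 mm across, 36 mm deep, dark floor. Flat rim 8 mm wide, 110 mm above the origin. Origin: centre of its underside, on the table; z up. Takes the small metal lid, whose origin, once seated, is 14 mm below the rim (96 mm above this origin).
- lid_large: The large bare-metal (silver) vessel lid, knob with a black top, loose, 150 to 290 g. On one upright axis: tapered plug 62 mm (bottom) to 76 mm (top) across, 0-14 mm above the origin; flange 94 mm across, 14-20 mm; round knob 22 mm across, 20-56 mm. Stands on its plug on the table. Origin: centre of the underside; z up.
- lid_middle: The middle bare-metal (silver) vessel lid, knob with a black top, loose, 100 to 200 g. On one upright axis: tapered plug 44 mm (bottom) to 58 mm (top) across, 0-14 mm above the origin; flange 76 mm across, 14-20 mm; round knob 22 mm across, 20-56 mm. Stands on its plug on the table. Origin: centre of the underside; z up.
- lid_small: The small bare-metal (silver) vessel lid, knob with a black top, loose, 70 to 130 g. On one upright axis: tapered plug 30 mm (bottom) to 40 mm (top) across, 0-14 mm above the origin; flange 58 mm across, 14-20 mm; round knob 22 mm across, 20-56 mm. Stands on its plug on the table. Origin: centre of the underside; z up.
- cover_a: Large yellow plastic dust cover, all yellow, loose; not to be moved. On one upright axis: tapered plug 62 mm (bottom) to 76 mm (top) across, 0-14 mm above the origin; flange 94 mm across, 14-20 mm; round knob 22 mm across, 20-56 mm. Stands on its plug on the table. Origin: centre of the underside; z up.
- cover_b: Small yellow plastic dust cover, all yellow, loose; not to be moved. On one upright axis: tapered plug 30 mm (bottom) to 40 mm (top) across, 0-14 mm above the origin; flange 58 mm across, 14-20 mm; round knob 22 mm across, 20-56 mm. Stands on its plug on the table. Origin: centre of the underside; z up.
- bottle: Bystander: amber glass bottle, 60 mm across, 130 mm tall, standing upright, loose. Origin: centre of its underside; z up.
- wrench: Bystander: steel wrench, 160 mm long, lying flat on the table, loose. Long axis is its x; origin on its underside near the middle.
Mind the look-alikes: they are no part of the job. What is shaped like the vessel_wide but orange is not meant. What is shaped like the vessel_medium but purple is not meant.

How it is judged:
By the outcome, as a careful person would: the job done as asked, in the order asked, and still so for the second after the job is handed in, with the robot touching nothing.
It also fails if it takes over 80 s, if anything falls off the work surface, if the arm or the gripper's body presses on something with over 40 N, if the wrist force passes 120 N, or if a joint passes its speed limit or range.

## Working session

There is one attempt and no reset: what is moved stays moved. The work goes in short steps, Python scripts to look and compute and a tool call to move; the robot and the scene stay as the last step left them, time stands still between calls to the robot, and variables do not carry over. Pictures are saved under pics/ and viewed, at most 14 in all, crops included, and the job is handed in when it is done.

Besides the shell and the picture viewer there is one more tool, called after "Request:" by a JSON object that holds its "name" and its "arguments", one argument or row to a line. servo_tool: Moves the arm, as the interface text tells. Its arguments: {"type":"object","properties":{"series":{"type":"array"}},"required":["series"]}

```bash
mkdir -p pics; ls; python3 - <<'E'
from cell import arm, optics
import cv2, numpy as np
s=arm.state(); print({k:np.round(v,3).tolist() for k,v in s.items()})
for n in("top","scene"):
    p,d=optics.grab_frame(n); cv2.imwrite(f"pics/{n}0.png",p); np.savez(f"{n}0.npz",p=p,d=d,**{k:np.array(v) for k,v in optics.camera_params(n).items()})
    print(n,{k:np.round(v,3).tolist() for k,v in optics.camera_params(n).items()})
E
```

```text
pics
{'clock': 0.0, 'joint_pos': [1.002, 0.182, 1.608, 0.0, 1.354, -0.206], 'qvel': [0.001, 0.001, -0.0, 0.001, 0.0, -0.0], 'effort': [0.0, -43.386, -34.186, 0.07, 0.038, -0.0], 'position': [0.204, 0.537, 0.238], 'tcp_rot': [-0.0, 0.18, 0.984, -0.001], 'force': [-0.508, -0.505, 0.073], 'moment': [-0.015, -0.003, 0.004], 'grasp_force': 0.0, 'grip_width': 0.088}
top {'camera_matrix': [[473.119, 0.0, 285.036], [0.0, 473.119, 200.531], [0.0, 0.0, 1.0]], 'k1': 0.027, 'extrinsics': [[-0.008, -1.0, -0.015, 0.003], [-0.989, 0.011, -0.149, 0.6], [0.149, 0.014, -0.989, 1.162], [0.0, 0.0, 0.0, 1.0]]}
scene {'camera_matrix': [[437.715, 0.0, 281.578], [0.0, 437.715, 202.097], [0.0, 0.0, 1.0]], 'k1': -0.107, 'extrinsics': [[-0.49, 0.872, -0.009, 0.303], [0.66, 0.364, -0.658, -0.375], [-0.57, -0.328, -0.753, 1.454], [0.0, 0.0, 0.0, 1.0]]}
```

View pics/top0.png

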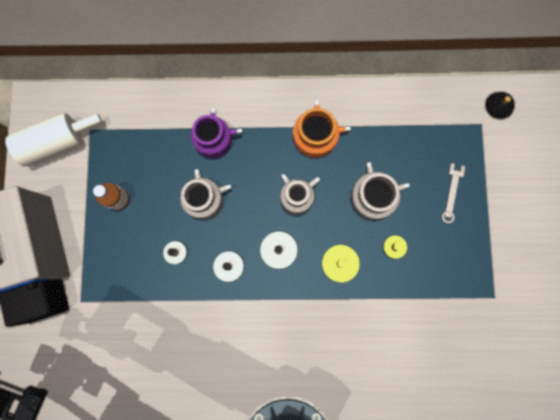

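View pics/scene0.png

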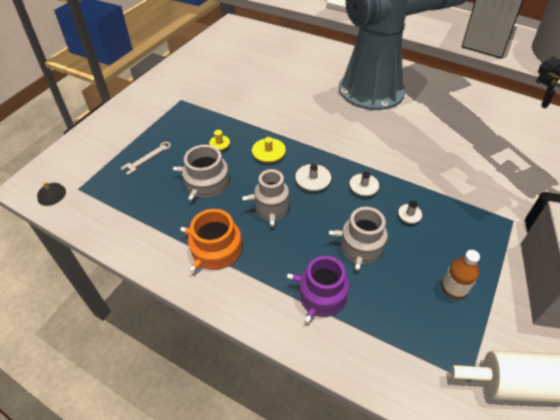

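Top view. Silver lids with a black knob: large (278,250), middle (228,266), small (175,253). The yellow covers at (341,264) and (395,247) are the lid look-alikes. Steel vessels: wide (378,193), medium (200,196), narrow (297,195). The orange vessel (317,129) and purple vessel (210,131) are the vessel look-alikes. The bottle is at (110,196) and the wrench at (453,193). I'll measure next and check the choice in a crop.

```bash
cat > h.py <<'E'
import numpy as np, cv2
from scipy.optimize import least_squares
def cloud(d,c):
    K=np.array(c["camera_matrix"]);k1=float(c["k1"]);E=np.array(c["extrinsics"])
    v,u=np.nonzero(d>0); z=d[v,u]
    D=np.array([k1,0,0,0.])   # OpenCV radial model, same as given
    n=cv2.undistortPoints(np.stack([u,v],1).astype(np.float64)[:,None],K,D)[:,0]
    P=np.c_[n*z[:,None],z]
    return (P-E[:3,3])@E[:3,:3], np.stack([u,v],1)
def circ(W,seed,h,R,tol=.004,search=None):
    m=(np.hypot(*(W[:,:2]-seed).T)<(search or R+.015))&(abs(W[:,2]-h)<tol)
    P=W[m]; 
    if len(P)<8: return None
    hull=cv2.convexHull(P[:,:2].astype(np.float32))[:,0]
    f=least_squares(lambda q:np.hypot(*(hull-q[:2]).T)-q[2],[*P[:,:2].mean(0),R],loss="soft_l1",f_scale=.001)
    return np.round(np.r_[f.x*1e3,P[:,:2].mean(0)*1e3,np.median(P[:,2])*1e3,m.sum()],1)
E
python3 - <<'E'
from h import *
T={"lid_large":(278,250,.02,.047),"lid_middle":(228,266,.02,.038),"lid_small":(175,253,.02,.029),
"wide":(378,193,.09,.048),"medium":(200,196,.1,.039),"narrow":(297,195,.11,.030)}
C={n:dict(np.load(n+"0.npz")) for n in("top","scene")}
Wt,uv=cloud(C["top"]["d"],C["top"]); Ws,_=cloud(C["scene"]["d"],C["scene"])
K=C["top"]["camera_matrix"];E=C["top"]["extrinsics"]
for k,(u,v,h,R) in T.items():
    r=E[:3,:3].T@np.r_[cv2.undistortPoints(np.array([[[u,v]]],float),K,np.array([C["top"]["k1"],0,0,0]))[0,0],1]; o=-E[:3,:3].T@E[:3,3]
    s=(o+r*(h-o[2])/r[2])[:2]
    print(k,"seed",np.round(s*1e3),"top",circ(Wt,s,h,R),"scene",circ(Ws,s,h,R), "knob", circ(Wt,s,.056,.011) if "lid" in k else "", circ(Ws,s,.056,.011) if "lid" in k else "")
for u,v in((317,129),(210,131),(341,264),(395,247),(110,196)):
    m=np.hypot(*(uv-[u,v]).T)<14; print((u,v),np.round(Wt[m].mean(0)*1e3), np.round(Wt[m][:,2].max()*1e3))
p=C["top"]["p"]; cv2.imwrite("pics/c1.png",cv2.resize(p[110:300,80:440],None,fx=2.2,fy=2.2,interpolation=cv2.INTER_CUBIC))
E
```

```text
lid_large seed [475.  17.] top [476.6  15.2  46.1 476.5  14.6  19.  807. ] scene [478.8  17.   47.4 484.2  19.5  21.1 589. ] knob [476.4  14.5   9.8 476.7  14.8  54.6  49. ] [478.9  17.1  10.4 479.4  17.1  56.8  43. ]
lid_middle seed [436. 145.] top [436.6 145.8  37.7 437.1 145.7  18.8 529. ] scene [438.  147.   38.2 443.6 148.7  20.9 395. ] knob [435.9 146.3   9.9 435.7 145.8  54.4  46. ] [438.4 146.7  10.9 439.  147.   56.9  47. ]
lid_small seed [470. 281.] top [473.  284.3  28.5 472.3 282.6  18.6 270. ] scene [473.9 284.   28.8 480.1 284.6  21.6 238. ] knob [472.9 283.9   9.9 473.1 283.7  54.7  50. ] [475.4 284.5  11.2 475.7 284.9  55.9  60. ]
wide seed [ 609. -231.] top [ 612.3 -234.5   47.1  611.4 -233.3   88.6  294. ] scene [ 614.7 -233.5   47.9  616.2 -232.    90.6  306. ] knob  
medium seed [605. 204.] top [609.6 214.2  38.2 609.4 213.3  98.4 241. ] scene [611.5 213.9  38.4 613.9 213.3 100.8 329. ] knob  
narrow seed [603. -32.] top [609.8 -33.6  29.  609.6 -33.3 108.4 182. ] scene [612.6 -31.4  29.7 613.1 -30.5 110.5 213. ] knob  
(317, 129) [784. -87.  56.] 93.0
(210, 131) [776. 187.  75.] 104.0
(341, 264) [ 439. -143.   22.] 60.0
(395, 247) [ 481. -283.   16.] 60.0
(110, 196) [610. 431.  80.] 133.0
```

View pics/c1.png

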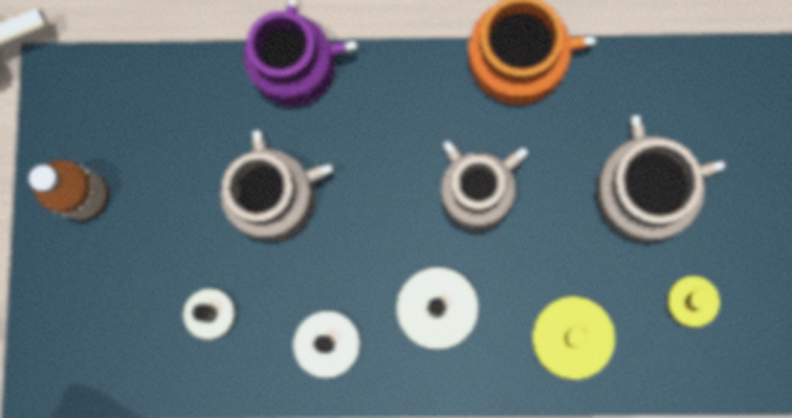

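The crop shows silver flanges with black knobs at the chosen lids, plain steel on the three vessels, and yellow, orange and purple on the look-alikes. The fitted radii and heights match the given sizes to within 2 mm. Moving to the large lid.

Request:
{"name": "servo_tool", "arguments": {
  "series": [
    [1,0,-1,0,-0.86],
    [1,0,-1,0,-0.86],
    [1,0,-1,0,-0.86],
    [1,-0.6,-1,0,0],
    [1,-0.6,-1,0,0],
    [1,-0.6,-1,0,0],
    [1,-0.6,-1,0,0],
    [1,-0.6,-1,0,0],
    [1,-0.6,-1,0,0],
    [1,-0.6,-1,0,0],
    [1,-0.6,-1,0,0],
    [1,-0.6,-1,0,0]
  ]
}}

```text
clock: 1.6
position: [0.3207, 0.2389, 0.2385]
tcp_rot: [-0.0, 0.001, 1.0, -0.0]
force: [-0.2, 0.0, 0.6]
grip_width: 0.0884
grasp_force: 0.0
```

```bash
cat > go.py <<'E'
import sys, numpy as np
from cell import arm
from scipy.spatial.transform import Rotation as Ro
def delta(t):
    s=arm.state(); q=np.array(s["tcp_rot"]); R=Ro.from_quat(q[[1,2,3,0]])
    d=R.inv().apply(np.array(t)-np.array(s["position"])*1e3)
    print("t",round(s["clock"],2),"pos",np.round(np.array(s["position"])*1e3,1),"yaw off deg",np.round(np.degrees(np.arctan2(*R.as_matrix()[:2,1])),2),"tilt",np.round(R.as_matrix()[:2,2],4),"F",np.round(s["force"],1),"grip",round(s["grip_width"],4),round(s["grasp_force"],1))
    print("units",np.round(d/25,3))
if __name__=="__main__": delta([float(a) for a in sys.argv[1:4]])
E
python3 go.py 477.5 16 200
```

```text
t 1.6 pos [320.7 238.9 238.5] yaw off deg 0.14 tilt [-0.0003 -0.0001] F [-0.2  0.   0.6] grip 0.0884 0.0
units [-6.295 -8.899  1.539]
```

Request:
{"name": "servo_tool", "arguments": {
  "series": [
    [1,-0.62,-0.88,0.15,0],
    [1,-0.62,-0.88,0.15,0],
    [1,-0.62,-0.88,0.15,0],
    [1,-0.62,-0.88,0.15,0],
    [1,-0.62,-0.88,0.15,0],
    [1,-0.62,-0.88,0.15,0],
    [1,-0.62,-0.88,0.15,0],
    [1,-0.62,-0.88,0.15,0],
    [1,-0.62,-0.88,0.15,0],
    [1,-0.62,-0.88,0.15,0],
    [1,0,0,0,0],
    [1,0,0,0,0]
  ]
}}

```text
clock: 3.1
position: [0.4743, 0.0199, 0.2009]
tcp_rot: [-0.001, 0.001, 1.0, 0.0]
force: [0.1, -0.5, 0.1]
grip_width: 0.0882
grasp_force: 0.0
```

```bash
cat > w.py <<'E'
import sys
from h import *; from cell import arm, optics
def look(name,seed,items):
    c=optics.camera_params("wrist"); p,d=optics.grab_frame("wrist"); cv2.imwrite(f"pics/{name}.png",p)
    W,_=cloud(d,c); print("depth",d[d>0].min(),d.max())
    for h,R in items: print(h,circ(W,np.array(seed)/1e3,h,R))
E
python3 go.py 477.5 16 150; python3 -c "
from w import *; look('w1',(477.5,16),[(.02,.047),(.056,.011)])"
```

```text
t 3.1 pos [474.3  19.9 200.9] yaw off deg 0.16 tilt [-0.0011  0.0005] F [ 0.1 -0.5  0.1] grip 0.0882 0.0
units [-0.129 -0.155  2.037]
depth 0.061845608 0.46991676
0.02 [ 476.4   19.3   46.7  473.9   19.3   19.4 5469. ]
0.056 [476.3  19.3  10.6 476.   19.3  55.5 395. ]
```

View pics/w1.png

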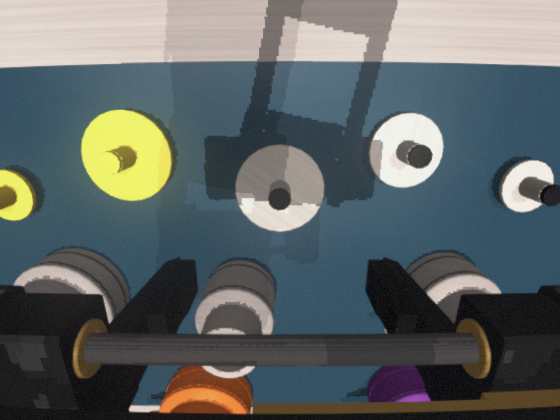

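The wrist view shows the silver large lid at (280,188), between the yellow cover (127,155) and the middle lid (407,150). The cameras differ by about 2–4 mm in y. Closing will centre the knob on that axis, so I'll descend, slowing near the flange.

Request:
{"name": "servo_tool", "arguments": {
  "series": [
    [1,-0.11,-0.08,0.8,0],
    [1,0,0,0.8,0],
    [1,0,0,0.8,0],
    [1,0,0,0.8,0],
    [1,0,0,0.8,0],
    [1,0,0,0.8,0],
    [1,0,0,0.8,0],
    [1,0,0,0.5,0],
    [1,0,0,0.4,0],
    [1,0,0,0.25,0],
    [1,0,0,0,0],
    [1,0,0,0,0]
  ]
}}

```text
clock: 4.65
position: [0.4781, 0.0173, 0.0329]
tcp_rot: [0.0, 0.001, 1.0, -0.0]
force: [0.3, 0.8, 0.6]
grip_width: 0.0883
grasp_force: 0.0
```

```bash
python3 go.py 477 18 26
```

```text
t 4.65 pos [478.1  17.3  32.9] yaw off deg 0.15 tilt [ 0.0007 -0.0002] F [0.3 0.8 0.6] grip 0.0883 0.0
units [0.044 0.028 0.275]
```

Request:
{"name": "servo_tool", "arguments": {
  "series": [
    [1,0.04,0,0.15,0],
    [1,0,0,0.1,0],
    [0.5,0,0,0,0],
    [0.3,0,0,0,0],
    [0.2,0,0,0,0],
    [0.1,0,0,0,0],
    [0,0,0,0,0],
    [0,0,0,0,0],
    [0,0,0,0,0],
    [0,0,0,0,0]
  ]
}}

```text
clock: 5.9
position: [0.4767, 0.0174, 0.0262]
tcp_rot: [0.0, 0.001, 1.0, 0.0]
force: [0.4, 1.4, 0.0]
grip_width: 0.0208
grasp_force: 30.0
```

```bash
python3 go.py 477 18 226;python3 -c "
from w import *; look('w2',(477.5,17.5),[(.02,.047),(.056,.011)])"
```

```text
t 5.9 pos [476.7  17.4  26.2] yaw off deg 0.15 tilt [0.     0.0001] F [0.4 1.4 0. ] grip 0.0208 30.0
units [-0.011  0.023 -7.991]
depth 0.06226084 0.233295
0.02 [  475.8    18.3    46.4   459.     18.4    19.5 12775. ]
0.056 [ 465.7   17.6   22.8  473.5   18.1   55.5 2485. ]
```

Request:
{"name": "servo_tool", "arguments": {
  "series": [
    [0,0,0,-0.3,0],
    [0,0,0,-0.7,0],
    [0,0,0,-1,0],
    [0,0,0,-1,0],
    [0,0,0,-1,0],
    [0,0,0,-1,0],
    [0,0,0,-1,0],
    [0,0,0,-1,0],
    [0,0,-0.8,0,0],
    [0,0,-0.8,0,0],
    [0,0,-0.8,0,0],
    [0,0,-0.6,0,0]
  ]
}}

```text
clock: 7.45
position: [0.4762, -0.0583, 0.2013]
tcp_rot: [-0.0, 0.001, 1.0, 0.0]
force: [0.5, -0.3, -2.5]
grip_width: 0.0207
grasp_force: 30.0
```

Request:
{"name": "servo_tool", "arguments": {
  "series": [
    [0,-0.4,-0.8,0,0],
    [0,-0.4,-0.8,0,0],
    [0,0,0,0,0],
    [0,0,0,0,0]
  ]
}}

```text
clock: 7.95
position: [0.4963, -0.0976, 0.2008]
tcp_rot: [-0.0, 0.001, 1.0, 0.0]
force: [0.4, -0.3, -3.0]
grip_width: 0.0213
grasp_force: 30.0
```

```bash
python3 go.py 612.8 -233 200;python3 -c "
from w import *; look('w3',(612.8,-233),[(.09,.048)])"
```

```text
t 7.95 pos [496.3 -97.6 200.8] yaw off deg 0.16 tilt [-0.0009  0.0007] F [ 0.4 -0.3 -3. ] grip 0.0213 30.0
units [-4.674 -5.405  0.025]
depth 0.061810993 0.47007695
0.09 [ 611.5 -231.5   47.2  583.4 -244.9   89.3  975. ]
```

View pics/w3.png

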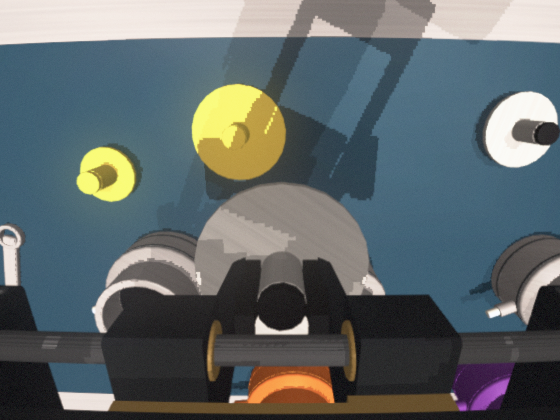

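The lid hangs level under the fingers with its flange centred near (282,250). The wide rim at (150,305) is half visible, and its fit agrees with the target.

Request:
{"name": "servo_tool", "arguments": {
  "series": [
    [0,-0.77,-0.9,0,0],
    [0,-0.77,-0.9,0,0],
    [0,-0.77,-0.9,0,0],
    [0,-0.77,-0.9,0,0],
    [0,-0.77,-0.9,0,0],
    [0,-0.77,-0.9,0,0],
    [0,0,0,0,0],
    [0,0,0,0,0],
    [0,0,0,0,0]
  ]
}}

```text
clock: 9.12
position: [0.6111, -0.2318, 0.2012]
tcp_rot: [-0.0, 0.001, 1.0, 0.0]
force: [-0.5, -0.2, -2.7]
grip_width: 0.0208
grasp_force: 30.0
```

```bash
python3 go.py 612.5 -232.8 102;python3 -c "
from w import *; look('w4',(612.6,-233),[(.195,.047)])
c=optics.camera_params('top'); p,d=optics.grab_frame('top'); W,_=cloud(d,c); print(circ(W,np.array([.6126,-.233]),.09,.048))"
```

```text
t 9.12 pos [ 611.1 -231.8  201.2] yaw off deg 0.1 tilt [-0.0005  0.0005] F [-0.5 -0.2 -2.7] grip 0.0208 30.0
units [-0.057 -0.04   3.966]
depth 0.061945852 0.9662812
0.195 [  610.1  -230.9    46.3   593.4  -230.9   194.4 12778. ]
None
```

Request:
{"name": "servo_tool", "arguments": {
  "series": [
    [0,-0.06,-0.03,0.4,0],
    [0,0,0,0.6,0],
    [0,0,0,0.7,0],
    [0,0,0,0.7,0],
    [0,0,0,0.6,0],
    [0,0,0,0.4,0],
    [0,0,0,0.16,0],
    [0,0,0,0.0,0],
    [0,0,0,0,0]
  ]
}}

```text
clock: 10.35
position: [0.6136, -0.234, 0.113]
tcp_rot: [0.001, 0.001, 1.0, -0.0]
force: [0.1, -0.6, -2.3]
grip_width: 0.0211
grasp_force: 30.0
```

```bash
python3 go.py 612.5 -232.5 102
```

```text
t 10.35 pos [ 613.6 -234.   113. ] yaw off deg 0.15 tilt [ 0.0012 -0.0007] F [ 0.1 -0.6 -2.3] grip 0.0211 30.0
units [0.043 0.059 0.441]
```

Request:
{"name": "servo_tool", "arguments": {
  "series": [
    [0,0.03,0.04,0.1,0],
    [0,0,0,0.1,0],
    [0,0,0,0.06,0],
    [0,0,0,0.06,0],
    [0,0,0,0,0],
    [0,0,0,0,0]
  ]
}}

```text
clock: 11.1
position: [0.6124, -0.2327, 0.1043]
tcp_rot: [0.0, 0.001, 1.0, -0.0]
force: [-0.1, -0.8, -3.3]
grip_width: 0.0211
grasp_force: 30.0
```

```bash
python3 go.py 612.5 -232.5 102
```

```text
t 11.1 pos [ 612.4 -232.7  104.3] yaw off deg 0.15 tilt [ 0.0001 -0.0001] F [-0.1 -0.8 -3.3] grip 0.0211 30.0
units [-0.005  0.01   0.09 ]
```

No contact yet, so I'll lower in small steps until the force changes.

Request:
{"name": "servo_tool", "arguments": {
  "series": [
    [0,0,0,0.03,0],
    [0,0,0,0.03,0],
    [0,0,0,0.02,0],
    [0,0,0,0,0],
    [0,0,0,0,0]
  ]
}}

```text
clock: 11.72
position: [0.6124, -0.2327, 0.1023]
tcp_rot: [0.0, 0.001, 1.0, -0.0]
force: [-0.6, -0.7, -1.7]
grip_width: 0.0209
grasp_force: 30.0
```

```bash
python3 go.py 612.5 -232.5 102
```

```text
t 11.72 pos [ 612.4 -232.7  102.3] yaw off deg 0.15 tilt [ 0.0001 -0.0001] F [-0.6 -0.7 -1.7] grip 0.0209 30.0
units [-0.006  0.009  0.012]
```

Request:
{"name": "servo_tool", "arguments": {
  "series": [
    [0,0,0,0.02,0],
    [0,0,0,0.02,0],
    [0,0,0,0,0],
    [0,0,0,0,0]
  ]
}}

```text
clock: 12.22
position: [0.6124, -0.2328, 0.1022]
tcp_rot: [0.0, 0.001, 1.0, -0.0]
force: [-4.0, 1.7, 5.6]
grip_width: 0.0209
grasp_force: 30.0
```

Contact came at z = 102.2, exactly the seated height. Opening gently and rising.

Request:
{"name": "servo_tool", "arguments": {
  "series": [
    [0.3,0,0,0,0],
    [0.4,0,0,0,0],
    [0.5,0,0,0,0],
    [0.6,0,0,0,0],
    [0.6,0,0,-0.4,0],
    [0.6,0,0,-0.8,0],
    [0.6,0,0,-1,0],
    [0.6,0,0,-1,0],
    [0.6,0.6,0.9,-0.8,0],
    [0.8,0.6,0.9,0,0],
    [1,0,0,0,0],
    [1,0,0,0,0]
  ]
}}

```text
clock: 13.72
position: [0.5831, -0.1883, 0.2023]
tcp_rot: [0.001, 0.001, 1.0, -0.001]
force: [1.1, -0.0, 0.2]
grip_width: 0.0804
grasp_force: 0.0
```

```bash
python3 go.py 437.5 146.5 200; cat > chk.py <<'E'
from w import *
def chk(s,h,R,r=None):
    "flange top (h+6 over rim h) circle and plane tilt, wrist and scene and top"
    for n in("wrist","scene","top"):
        c=optics.camera_params(n); p,d=optics.grab_frame(n); W,_=cloud(d,c)
        f=circ(W,np.array(s)/1e3,h+.006,R)
        m=(np.hypot(*(W[:,:2]-np.array(s)/1e3).T)<R-.004)&(abs(W[:,2]-h-.006)<.006); P=W[m]
        if len(P)<20: print(n,f,len(P)); continue
        a=np.linalg.lstsq(np.c_[P[:,:2]-np.array(s)/1e3,np.ones(len(P))],P[:,2],rcond=None)[0]
        print(n,f,"slope deg",np.round(np.degrees(a[:2]),2),"z",round(a[2]*1e3,1))
E
python3 -c "
from chk import *; chk((612.4,-232.7),.09,.047)"
```

```text
t 13.72 pos [ 583.1 -188.3  202.3] yaw off deg 0.14 tilt [ 0.0016 -0.0012] F [ 1.1 -0.   0.2] grip 0.0804 0.0
units [ 5.856 13.377  0.068]
wrist [ 612.2 -231.6   46.9  606.9 -229.4   95.5 7272. ] slope deg [ 0.04 -0.04] z 95.5
scene [ 615.1 -233.    46.6  619.6 -229.4   97.5  612. ] slope deg [-0.16 -0.13] z 97.8
top [ 611.4 -234.1   45.5  581.3 -227.3   94.9  144. ] slope deg [-1.91  1.16] z 93.3
```

The large lid is seated level. Next is the middle lid.

Request:
{"name": "servo_tool", "arguments": {
  "series": [
    [1,0.42,0.96,0,0],
    [1,0.42,0.96,0,0],
    [1,0.42,0.96,0,0],
    [1,0.42,0.96,0,0],
    [1,0.42,0.96,0,0],
    [1,0.42,0.96,0,0],
    [1,0.42,0.96,0,0],
    [1,0.42,0.96,0,0],
    [1,0.42,0.96,0,0],
    [1,0.42,0.96,0,0],
    [1,0.42,0.96,0,0],
    [1,0.42,0.96,0,0]
  ]
}}

```text
clock: 15.38
position: [0.4565, 0.1019, 0.2013]
tcp_rot: [0.0, 0.001, 1.0, 0.0]
force: [-0.3, 0.2, 0.9]
grip_width: 0.0879
grasp_force: 0.0
```

Request:
{"name": "servo_tool", "arguments": {
  "series": [
    [1,0.42,0.96,0,0],
    [1,0.38,0.96,0,0],
    [1,0,0,0,0],
    [1,0,0,0,0]
  ]
}}

```text
clock: 15.88
position: [0.4374, 0.1486, 0.2013]
tcp_rot: [0.0, 0.001, 1.0, -0.0]
force: [0.0, 0.1, -0.0]
grip_width: 0.088
grasp_force: 0.0
```

```bash
python3 go.py 437 147 26; python3 -c "
from w import *; look('w5',(437,147),[(.02,.038),(.056,.011)]); look('w5',(610.5,214),[(.1,.039)]); look('w5',(473.5,284),[(.02,.029),(.056,.011)])"
```

```text
t 15.88 pos [437.4 148.6 201.3] yaw off deg 0.12 tilt [ 0.0005 -0.0003] F [ 0.   0.1 -0. ] grip 0.088 0.0
units [ 0.019 -0.062  7.014]
depth 0.062098693 0.47089586
0.02 [ 436.   148.7   37.7  433.7  148.7   19.4 3414. ]
0.056 [435.9 148.6  10.6 435.6 148.8  55.4 401. ]
depth 0.061527632 0.4709069
0.1 [610.4 216.   38.3 627.7 217.2  99.3 886. ]
depth 0.06191568 0.4711675
0.02 [ 472.8  286.    28.8  468.8  281.9   19.5 1477. ]
0.056 [473.1 286.3  10.7 472.5 285.7  55.4 365. ]
```

Request:
{"name": "servo_tool", "arguments": {
  "series": [
    [1,0.02,-0.03,0.8,0],
    [1,0,0,0.9,0],
    [1,0,0,0.9,0],
    [1,0,0,0.9,0],
    [1,0,0,0.9,0],
    [1,0,0,0.9,0],
    [1,0,0,0.6,0],
    [1,0,0,0.5,0],
    [1,0,0,0.3,0],
    [1,0,0,0,0],
    [1,0,0,0,0]
  ]
}}

```text
clock: 17.4
position: [0.4373, 0.1481, 0.0342]
tcp_rot: [0.0, 0.001, 1.0, 0.0]
force: [0.3, 1.0, 0.3]
grip_width: 0.0881
grasp_force: 0.0
```

```bash
python3 go.py 436.7 147.8 26
```

```text
t 17.4 pos [437.3 148.1  34.2] yaw off deg 0.14 tilt [0.0009 0.0001] F [0.3 1.  0.3] grip 0.0881 0.0
units [ 0.022 -0.011  0.328]
```

Request:
{"name": "servo_tool", "arguments": {
  "series": [
    [1,0.02,0,0.2,0],
    [0.7,0,0,0.13,0],
    [0.4,0,0,0,0],
    [0.3,0,0,0,0],
    [0.2,0,0,0,0],
    [0.1,0,0,0,0],
    [0,0,0,0,0],
    [0,0,0,0,0],
    [0,0,0,0,0]
  ]
}}

```text
clock: 18.52
position: [0.4363, 0.148, 0.0255]
tcp_rot: [0.0, 0.001, 1.0, -0.0]
force: [0.4, -0.1, -0.1]
grip_width: 0.0206
grasp_force: 30.0
```

Request:
{"name": "servo_tool", "arguments": {
  "series": [
    [0,0,0,-0.3,0],
    [0,0,0,-0.7,0],
    [0,0,0,-1,0],
    [0,0,0,-1,0],
    [0,0,0,-1,0],
    [0,0,0,-1,0],
    [0,0,0,-1,0],
    [0,0,0,-1,0],
    [0,-0.7,0,0,0],
    [0,-0.7,0,0,0],
    [0,0,0,0,0],
    [0,0,0,0,0]
  ]
}}

```text
clock: 20.02
position: [0.4705, 0.1479, 0.2002]
tcp_rot: [-0.001, 0.001, 1.0, -0.0]
force: [1.5, 0.1, -2.1]
grip_width: 0.0212
grasp_force: 30.0
```

```bash
python3 go.py 611 214.7 200; python3 -c "
from w import *; look('w6',(610.5,214),[(.1,.039)]); look('w6',(472,148),[(.195,.038)])"
```

```text
t 20.02 pos [470.5 147.9 200.2] yaw off deg 0.14 tilt [-0.0012 -0.    ] F [ 1.5  0.1 -2.1] grip 0.0212 30.0
units [-5.615e+00  2.685e+00  2.000e-03]
depth 0.06145351 0.46919718
0.1 [638.2 189.    7.2 635.4 191.6  99.4  56. ]
depth 0.06211261 0.4688795
0.195 [ 470.3  149.    37.9  452.9  148.9  194.3 7288. ]
```

Request:
{"name": "servo_tool", "arguments": {
  "series": [
    [0,-0.8,0.38,0,0],
    [0,-0.8,0.38,0,0],
    [0,-0.8,0.38,0,0],
    [0,-0.8,0.38,0,0],
    [0,-0.8,0.38,0,0],
    [0,-0.8,0.38,0,0],
    [0,-0.78,0.4,0,0],
    [0,0,0,0.3,0],
    [0,0,0,0.6,0],
    [0,0,0,0.6,0],
    [0,0,0,0,0],
    [0,0,0,0,0]
  ]
}}

```text
clock: 21.62
position: [0.6109, 0.2145, 0.1631]
tcp_rot: [0.0, 0.001, 1.0, 0.0]
force: [-0.1, 0.4, -0.9]
grip_width: 0.021
grasp_force: 30.0
```

```bash
python3 go.py 610.8 215 111.5
```

```text
t 21.62 pos [610.9 214.5 163.1] yaw off deg 0.15 tilt [0. 0.] F [-0.1  0.4 -0.9] grip 0.021 30.0
units [0.004 0.022 2.062]
```

Request:
{"name": "servo_tool", "arguments": {
  "series": [
    [0,0,0.02,0.4,0],
    [0,0,0,0.5,0],
    [0,0,0,0.5,0],
    [0,0,0,0.3,0],
    [0,0,0,0.1,0],
    [0,0,0,0.1,0],
    [0,0,0,0.05,0],
    [0,0,0,0,0],
    [0,0,0,0,0]
  ]
}}

```text
clock: 22.75
position: [0.6111, 0.2151, 0.1145]
tcp_rot: [0.0, 0.001, 1.0, 0.0]
force: [-0.8, 0.1, -1.7]
grip_width: 0.0212
grasp_force: 30.0
```

```bash
python3 go.py 610.8 215 111.5
```

```text
t 22.75 pos [611.1 215.1 114.5] yaw off deg 0.15 tilt [0.0005 0.0001] F [-0.8  0.1 -1.7] grip 0.0212 30.0
units [ 0.014 -0.003  0.121]
```

Request:
{"name": "servo_tool", "arguments": {
  "series": [
    [0,0,0,0.04,0],
    [0,0,0,0.04,0],
    [0,0,0,0.03,0],
    [0,0,0,0.02,0],
    [0,0,0,0,0],
    [0,0,0,0,0]
  ]
}}

```text
clock: 23.5
position: [0.6111, 0.2151, 0.1115]
tcp_rot: [0.0, 0.001, 1.0, -0.0]
force: [-3.4, -0.6, 5.7]
grip_width: 0.0211
grasp_force: 30.0
```

Contact at 111.5, as predicted. Releasing.

Request:
{"name": "servo_tool", "arguments": {
  "series": [
    [0.3,0,0,0,0],
    [0.4,0,0,0,0],
    [0.5,0,0,0,0],
    [0.6,0,0,0,0],
    [0.6,0,0,-0.4,0],
    [0.6,0,0,-0.8,0],
    [0.6,0,0,-1,0],
    [0.6,0,0,-1,0],
    [0.6,0.8,0.4,-0.4,0],
    [0.8,0.8,0.4,0,0],
    [1,0.8,0.4,0,0],
    [1,0,0,0,0]
  ]
}}

```text
clock: 25.0
position: [0.5507, 0.246, 0.2028]
tcp_rot: [0.001, 0.0, 1.0, 0.0]
force: [0.3, 0.1, 0.3]
grip_width: 0.0806
grasp_force: 0.0
```

```bash
python3 go.py 473.5 285.3 200; python3 -c "
from chk import *; chk((610.9,215),.1,.038)"
```

```text
t 25.0 pos [550.7 246.  202.8] yaw off deg 0.06 tilt [0.0019 0.0005] F [0.3 0.1 0.3] grip 0.0806 0.0
units [3.089 1.57  0.107]
wrist [ 610.8  216.2   37.9  604.6  217.4  105.5 4255. ] slope deg [0.13 0.01] z 105.7
scene [612.7 214.1  37.2 618.6 214.7 107.1 573. ] slope deg [0.7 1.2] z 107.3
top [610.  213.9  37.3 625.3 213.2 104.4 259. ] slope deg [ 0.53 -0.34] z 104.0
```

The middle lid is seated level. Now the small lid.

Request:
{"name": "servo_tool", "arguments": {
  "series": [
    [1,0.77,0.39,0,0],
    [1,0.77,0.39,0,0],
    [1,0.77,0.39,0,0],
    [1,0.77,0.39,0,0],
    [1,0,0,0.8,0],
    [1,0,0,0.8,0],
    [1,0,0,0.8,0],
    [1,0,0,0,0],
    [1,0,0,0,0]
  ]
}}

```text
clock: 26.28
position: [0.4741, 0.2849, 0.1418]
tcp_rot: [0.0, 0.001, 1.0, 0.0]
force: [-0.9, -0.5, 0.4]
grip_width: 0.0877
grasp_force: 0.0
```

```bash
python3 go.py 473.6 285.2 26; python3 -c "
from w import *; look('w7',(473.5,285.2),[(.02,.029),(.056,.011)])"
```

```text
t 26.27 pos [474.1 284.9 141.8] yaw off deg 0.12 tilt [0.0009 0.0003] F [-0.9 -0.5  0.4] grip 0.0877 0.0
units [0.026 0.012 4.632]
depth 0.061496563 0.38987213
0.02 [ 472.9  286.8   28.7  468.8  286.7   19.5 2400. ]
0.056 [472.8 286.9  10.7 472.4 286.8  55.4 595. ]
```

Request:
{"name": "servo_tool", "arguments": {
  "series": [
    [1,0.03,0.03,0.7,0],
    [1,0,0,0.8,0],
    [1,0,0,0.8,0],
    [1,0,0,0.8,0],
    [1,0,0,0.6,0],
    [1,0,0,0.4,0],
    [1,0,0,0.2,0],
    [1,0,0,0,0],
    [1,0,0,0,0]
  ]
}}

```text
clock: 27.45
position: [0.4739, 0.2853, 0.034]
tcp_rot: [0.001, 0.001, 1.0, 0.0]
force: [-0.4, -0.0, 0.3]
grip_width: 0.0881
grasp_force: 0.0
```

```bash
python3 go.py 473.4 285.8 26
```

```text
t 27.45 pos [473.9 285.3  34. ] yaw off deg 0.14 tilt [0.0011 0.0004] F [-0.4 -0.   0.3] grip 0.0881 0.0
units [0.019 0.018 0.322]
```

Request:
{"name": "servo_tool", "arguments": {
  "series": [
    [1,0.02,0.01,0.2,0],
    [0.7,0,0,0.13,0],
    [0.4,0,0,0,0],
    [0.3,0,0,0,0],
    [0.2,0,0,0,0],
    [0.1,0,0,0,0],
    [0,0,0,0,0],
    [0,0,0,0,0],
    [0,0,0,0,0]
  ]
}}

```text
clock: 28.58
position: [0.4729, 0.2854, 0.0252]
tcp_rot: [-0.0, 0.001, 1.0, -0.0]
force: [0.2, 0.0, -0.4]
grip_width: 0.0214
grasp_force: 30.0
```

Request:
{"name": "servo_tool", "arguments": {
  "series": [
    [0,0,0,-0.3,0],
    [0,0,0,-0.7,0],
    [0,0,0,-1,0],
    [0,0,0,-1,0],
    [0,0,0,-1,0],
    [0,0,0,-1,0],
    [0,0,0,-1,0],
    [0,0,0,-1,0],
    [0,0,-0.6,0,0],
    [0,0,-0.9,0,0],
    [0,0,-0.9,0,0],
    [0,0,-0.9,0,0]
  ]
}}

```text
clock: 30.08
position: [0.4718, 0.2012, 0.1993]
tcp_rot: [-0.001, 0.001, 1.0, -0.0]
force: [1.0, -0.3, -1.4]
grip_width: 0.0211
grasp_force: 30.0
```

Request:
{"name": "servo_tool", "arguments": {
  "series": [
    [0,0,-0.9,0,0],
    [0,0,-0.9,0,0],
    [0,0,-0.9,0,0],
    [0,0,-0.9,0,0],
    [0,0,-0.9,0,0],
    [0,0,-0.9,0,0],
    [0,0,0,0,0],
    [0,0,0,0,0]
  ]
}}

```text
clock: 31.08
position: [0.4718, 0.0679, 0.1998]
tcp_rot: [-0.0, 0.002, 1.0, 0.0]
force: [0.3, -0.5, -1.7]
grip_width: 0.0209
grasp_force: 30.0
```

```bash
python3 go.py 611 -31.5 200; python3 -c "
from w import *; look('w8',(610.5,-31.5),[(.11,.030)]); look('w8',(473.5,68),[(.195,.029)])"
```

```text
t 31.07 pos [471.8  67.9 199.8] yaw off deg 0.19 tilt [-0.0008  0.0003] F [ 0.3 -0.5 -1.7] grip 0.0209 30.0
units [-5.58  -3.957 -0.015]
depth 0.06210167 0.46907824
0.11 None
depth 0.062051762 0.46899778
0.195 [ 471.5   69.3   28.5  455.9   69.3  194.2 3423. ]
```

Request:
{"name": "servo_tool", "arguments": {
  "series": [
    [0,-0.8,-0.57,0,0],
    [0,-0.8,-0.57,0,0],
    [0,-0.8,-0.57,0,0],
    [0,-0.8,-0.57,0,0],
    [0,-0.8,-0.57,0,0],
    [0,-0.8,-0.57,0,0],
    [0,-0.76,-0.55,0,0],
    [0,0,0,0.3,0],
    [0,0,0,0.6,0],
    [0,0,0,0.3,0],
    [0,0,0,0,0],
    [0,0,0,0,0]
  ]
}}

```text
clock: 32.67
position: [0.6111, -0.0315, 0.1705]
tcp_rot: [0.0, 0.001, 1.0, -0.0]
force: [0.7, 0.1, -1.7]
grip_width: 0.0211
grasp_force: 30.0
```

```bash
python3 go.py 610.9 -31.3 121.2; python3 - <<'E'
from h import *; from cell import optics
p,d=optics.grab_frame("scene"); p2,_=optics.grab_frame("wrist")
cv2.imwrite("pics/n1.png",np.vstack([cv2.resize(p[120:270,180:460],(560,300),interpolation=cv2.INTER_CUBIC),cv2.resize(p2,(400,300))[:, :].repeat(1,0) if 0 else cv2.copyMakeBorder(cv2.resize(p2,(400,300)),0,0,80,80,cv2.BORDER_CONSTANT)]))
E
```

```text
t 32.67 pos [611.1 -31.5 170.5] yaw off deg 0.13 tilt [ 0.0004 -0.0001] F [ 0.7  0.1 -1.7] grip 0.0211 30.0
units [0.01  0.008 1.973]
```

View pics/n1.png

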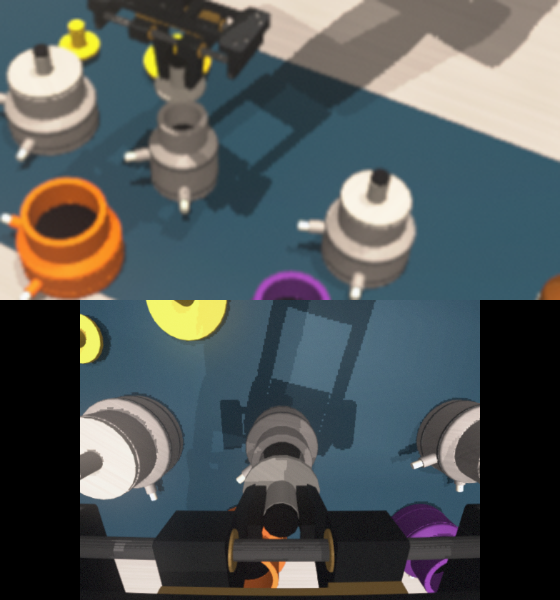

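The small lid hangs level and centred above the narrow mouth (crop ~(181,85) over (183,115)). The wide and medium vessels are capped flat.

Request:
{"name": "servo_tool", "arguments": {
  "series": [
    [0,0,0,0.4,0],
    [0,0,0,0.5,0],
    [0,0,0,0.4,0],
    [0,0,0,0.2,0],
    [0,0,0,0.15,0],
    [0,0,0,0.1,0],
    [0,0,0,0.06,0],
    [0,0,0,0,0],
    [0,0,0,0,0]
  ]
}}

```text
clock: 33.9
position: [0.6112, -0.0317, 0.1252]
tcp_rot: [0.0, 0.001, 1.0, -0.0]
force: [0.5, -0.3, -1.5]
grip_width: 0.0208
grasp_force: 30.0
```

```bash
python3 go.py 610.9 -31.3 121.2
```

```text
t 33.9 pos [611.2 -31.7 125.2] yaw off deg 0.15 tilt [ 0.0004 -0.0001] F [ 0.5 -0.3 -1.5] grip 0.0208 30.0
units [0.014 0.017 0.16 ]
```

Request:
{"name": "servo_tool", "arguments": {
  "series": [
    [0,0.01,0.01,0.04,0],
    [0,0,0,0.04,0],
    [0,0,0,0.04,0],
    [0,0,0,0.03,0],
    [0,0,0,0.02,0],
    [0,0,0,0,0],
    [0,0,0,0,0]
  ]
}}

```text
clock: 34.78
position: [0.611, -0.0315, 0.1212]
tcp_rot: [0.0, 0.001, 1.0, -0.0]
force: [-2.3, 1.6, 5.5]
grip_width: 0.0211
grasp_force: 30.0
```

Contact at the seated height of 121.2. Releasing and rising clear.

Request:
{"name": "servo_tool", "arguments": {
  "series": [
    [0.3,0,0,0,0],
    [0.4,0,0,0,0],
    [0.5,0,0,0,0],
    [0.6,0,0,0,0],
    [0.6,0,0,-0.4,0],
    [0.6,0,0,-0.8,0],
    [0.6,0,0,-1,0],
    [0.6,0,0,-1,0],
    [0.6,0.8,0,-0.8,0],
    [0.6,0.9,0,0,0],
    [0.6,0.9,0,0,0],
    [0.6,0,0,0,0]
  ]
}}

```text
clock: 36.28
position: [0.5456, -0.0313, 0.2225]
tcp_rot: [0.001, 0.001, 1.0, -0.0]
force: [0.3, 0.1, -0.0]
grip_width: 0.0528
grasp_force: 0.0
```

Request:
{"name": "servo_tool", "arguments": {
  "series": [
    [0.6,0.9,0,0,0],
    [0.6,0.9,0,0,0],
    [0.6,0.9,0,0,0],
    [0.6,0.8,0,0,0],
    [0.6,0,0,0,0],
    [0.6,0,0,0,0]
  ]
}}

```text
clock: 37.02
position: [0.4596, -0.0314, 0.2215]
tcp_rot: [0.001, 0.001, 1.0, -0.0]
force: [-0.6, 0.1, -0.3]
grip_width: 0.0529
grasp_force: 0.0
```

```bash
python3 -c "
from chk import *; chk((611,-31.5),.11,.029); chk((611,215),.1,.038); chk((612.4,-232.7),.09,.047)
p,d=optics.grab_frame('scene'); cv2.imwrite('pics/end.png',p)"
```

```text
wrist [611.  -30.5  28.7 606.9 -30.3 115.4 253. ] slope deg [1.64 0.03] z 115.3
scene [613.6 -32.3  29.  618.4 -28.7 116.8 273. ] slope deg [-0.09 -0.36] z 117.2
top [610.6 -33.7  28.2 609.4 -33.7 115.  306. ] slope deg [0.08 0.57] z 114.5
wrist [581.8 210.3  11.5 579.9 210.5 105.6 247. ] slope deg [-0.61  0.96] z 105.4
scene [612.6 213.6  37.3 618.4 214.9 107.2 581. ] slope deg [1.17 1.03] z 107.3
top [610.1 214.1  37.3 610.  213.7 104.8 558. ] slope deg [0.68 0.27] z 104.6
wrist [ 599.1 -244.2   28.4  577.7 -261.7   95.5   18. ] 0
scene [ 615.1 -233.2   46.6  619.7 -229.4   97.5  630. ] slope deg [-0.37 -0.22] z 97.7
top [ 612.3 -234.8   46.2  611.7 -234.6   94.7  909. ] slope deg [ 0.27 -0.18] z 94.6
```

View pics/end.png

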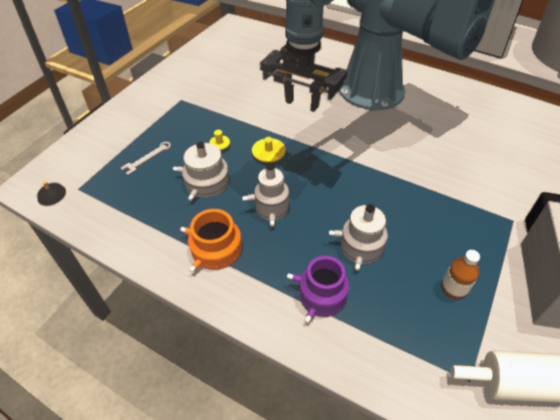

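All three lids sit flat on their vessels, at (201,162), (270,185) and (367,222). Heights match the seated values in every camera, everything else is where it was, and the arm is clear.

```bash
python3 -c "
from cell import arm; print(arm.hand_in())"
```

```text
the job is handed in; nothing more can be done
None
```

The three silver lids are seated level on the wide, medium and narrow vessels, placed in that order, and the job was handed in at about 37 s with the arm clear and nothing else moved.

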